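# Green-capped spice jar onto the rack, label out

### The arm

A 7-joint arm with a two-finger parallel gripper is mounted at the origin on the work surface. World frame = base frame: x ahead of the robot, y to its left, z up, the work surface at z = 0. Lengths are in m, angles in rad, forces in N, time in s.
With the tool pointing down it reaches from about 0.35 to 0.775 m from the base axis. Payload 3.1 kg.
Tool frame: the origin (TCP) lies midway between the tips of the shut fingers; the grasp point (between the pads) lies 19 mm behind it (r.grip_depth is the z of the grasp point in the tool frame, in m); z points along the fingers, y is the line along which they close (so a half turn about z gives the same grasp; the last joint's range is limited). The gripper opens to 85 mm and grips with 20 to 120 N. Pads are 22 mm wide; open, the fingers measure 114 mm over their backs; the gripper's body (76 mm by 85 mm) begins 54 mm behind the grasp point. The pads swing forward as they close: fully open they stand 13 mm farther back than shut.
Start: joints at [1.075, 0.311, 0.014, 1.512, -0.004, 1.319, -0.027], TCP at [0.241, -0.494, 0.231] pointing down, gripper open.
Joint ranges: [-2.7, 2.7], [-0.3, 1.91], [-1.27, 1.3], [0.12, 2.57], [-1.44, 4.58], [0.2, 2.03], [-3.05, 3.05]. Speed limits (rad/s): [2.79, 2.79, 3.14, 3.14, 3.14, 3.14, 3.14].

### API

Orientations are given as a rotation vector (axis times angle).
In Python, from workcell import r, viewer, ticket, nets gives the robot as it stands.
- The arm moves only by the tool send_rows, never from a script. Its argument "series" is a list of rows, each an object with "xyz": the shift along the world's x, y, z in m, a list of three; "dr": the turn, a rotation vector about the world's x, y, z in rad, a list of three. In form: [{"xyz": [x, y, z], "dr": [rx, ry, rz]}, ...]. A call has 1 to 10 rows; each row is the pose to reach, as a shift and turn from the pose commanded when the call began; what a row does not reach only later rows make up. A row lasts 1/12 s, in which the tool goes at most 41.7 mm and 7.16 degrees, less where a joint would pass 70% of its speed; a pose out of reach is approached as far as the arm can. A call with a gripper value outside its range is refused whole. "gripper" is the closure in counts, from 0 (fully open) to 255 (shut), set as the call begins (left out, the last holds). The fingers move at their own pace and stop on an object; "newtons" is the grip in N (left out, the last holds). Time passes only in rows, so rows that repeat a pose let the fingers close. It gives the time, the measured TCP pose, the force, the opening and the grip force at its end, in the units of the state.
- r.read_state(): the state, without advancing time (a new reading comes with each control period).
- viewer.capture(name): name is "side" or "top"; returns the picture (400x640x3 uint8, red, green, blue); there is no depth.
- viewer.camera_model(name): a dict with "fovy" (degrees; the focal length in pixels is half the picture's height over the tangent of half this angle, whatever the lens; pixels are square), "cx", "cy" (the principal point, pixels), "origin" and "rotation" of the camera in the world. Camera axes: x right, y down, z forward; pixel columns grow to the right and rows downward; lengths in m; the calibration is good to about 2 mm. A picture is of the moment at which its call begins. camera_model takes no time and is no camera call.
- ticket.job_done(): hands the job in; it is judged then, once.
Trained networks look in the newest picture that a camera, given by its name, has taken for a name from the list of things; names that differ only in an ending like _2 or _b are one class to them, and where a whole thing is asked for, a point or a joint stands for the part that bears it (a point fixed in the world has none). Each returns a list of dicts, best first, with "score" (0 to 1); they miss things now and then, are a little off and sometimes report something else, mostly with a low value. They report only what shows in the picture. A call takes as long as a camera call.
- nets.outline_of(camera, thing): "region" (400x640 bool, what is visible of it) and "point" ([row, column] in pixels, amid what is visible of it).
- nets.landmark_of(camera, thing): "point" ([row, column] in pixels: a listed point, or the origin of a listed thing).
The state is a dict: "time": time; "q": joint angles; "joint_vel": joint speeds; "effort": joint torques, N m; "eef_pos": TCP position; "tool_rot": TCP orientation; "contact_force": force on the tool from outside, world axes, zero at the start; "moment": the same for the moment, N m; "finger_gap": finger opening in m; "gripper_force": force on a finger pad.
Only numpy, scipy, OpenCV 4.12 (cv2) and the standard library are available. Lean on these libraries where they do the work, as an engineer would, in place of code of your own. Each camera call takes 0.05 s, during which the arm holds its last target. There are 200 camera calls.

### The job

Take the jar with the green cap off the round aluminium tray and stand it gently on the green pad on the upper tier of the white rack, centred on the round of the pad, with its label (the white bar on its cap lies above the label) facing out the way the pad's tongue points. Leave the black-capped and orange-capped jars on that tier standing where they are.

Things in the scene. Friction and masses are not known exactly. Their poses are not given: they have to be found in the camera images.
- green_mid (a point): Centre (half-way up) of the round upright jar with the green cap: 44 mm diameter, 75 mm high, 80 to 170 g, cap the top 19 mm; may be gripped from any side. x points to the middle of its label, as does the white bar on the cap (centre to rim); z up. It stands on a tray 240 mm wide (floor 4 mm, rim 11 mm) with like jars, red and yellow caps, at least 90 mm away centre to centre.
- pad_tip (a point): Tip of the 12 mm wide tongue of the green pad on the white rack's upper tier (75 mm up), level with the pad's top. x points along the tongue, out to the rack's front; z up. The pad's disc (54 mm wide, 2 mm thick), where the jar is to stand, is centred 40 mm behind the tip (at x -40 mm). Lower tier's jars: 90 mm ahead of the disc, tops 25 mm above the upper tier; sieve at the +y front end, 225 mm high.
- black_mid (a point): Centre (half-way up) of the jar with the black cap on the upper tier, 44 mm diameter, 75 mm high, x to its label; 95 mm or more from the centre of the pad's disc, in any of the tier's three places. Leave it standing.
- orange_mid (a point): Centre (half-way up) of the jar with the orange cap on the upper tier, 44 mm diameter, 75 mm high, x to its label; 95 mm or more from the centre of the pad's disc. Leave it standing.

How it is judged:
By the outcome, as a careful person would: the job done as asked, in the order asked, and still so for the second after the job is handed in, with the robot touching nothing.
It also fails if it takes over 35 s, if anything falls off the work surface, if the arm or the gripper's body presses on something with over 40 N, if the wrist force passes 120 N, or if a joint passes its speed limit or range.

## Working session

There is one attempt and no reset: what is moved stays moved. The work goes in short steps, Python scripts to look and compute and a tool call to move; the robot and the scene stay as the last step left them, time stands still between calls to the robot, and variables do not carry over. Pictures are saved under pics/ and viewed, at most 10 in all, crops included, and the job is handed in when it is done.

Besides the shell and the picture viewer there is one more tool, called after "Call:" by a JSON object that holds its "api" and its "payload", one argument or row to a line. send_rows: Moves the arm, as the interface text tells. Its arguments: {"type":"object","properties":{"series":{"type":"array"},"gripper":{"type":"number"},"newtons":{"type":"number"}},"required":["series"]}

```bash
mkdir -p pics; cat > h.py <<'E'
import numpy as np, cv2
from workcell import r, viewer, ticket, nets
def ray(cam,pt):
    m=viewer.camera_model(cam); f=200/np.tan(np.radians(m["fovy"])/2)
    d=np.array(m["rotation"])@np.array([(pt[1]-m["cx"])/f,(pt[0]-m["cy"])/f,1.])
    return np.array(m["origin"]),d/np.linalg.norm(d)
def at_z(cam,pt,z):
    o,d=ray(cam,pt); return o+d*(z-o[2])/d[2]
def tri(p,q):
    (o1,d1),(o2,d2)=ray("top",p),ray("side",q)
    t=np.linalg.lstsq(np.c_[d1,-d2],o2-o1,rcond=None)[0]
    a,b=o1+d1*t[0],o2+d2*t[1]; return (a+b)/2,np.linalg.norm(a-b)
def proj(cam,P):
    m=viewer.camera_model(cam); f=200/np.tan(np.radians(m["fovy"])/2)
    c=np.array(m["rotation"]).T@(np.array(P)-np.array(m["origin"]))
    return [f*c[1]/c[2]+m["cy"],f*c[0]/c[2]+m["cx"]]
E
python3 - <<'E'
from h import *
np.set_printoptions(precision=4,suppress=True)
for c in ("top","side"):
    im=viewer.capture(c); cv2.imwrite(f"pics/{c}0.png",im[:,:,::-1])
    print(c,viewer.camera_model(c))
    for t in ("green_mid","pad_tip","black_mid","orange_mid"):
        for k in nets.landmark_of(c,t)[:2]: print(c,t,k["score"],k["point"])
print(r.read_state(), r.grip_depth)
E
```

```text
top {'fovy': 55.18883719880417, 'cx': 321.63211591541017, 'cy': 203.72773009002316, 'origin': array([0.4075, 0.0021, 1.035 ]), 'rotation': array([-2.1568,  2.123 , -0.1213])}
top green_mid 0.75 [202.4, 440.2]
top pad_tip 0.68 [205.4, 242.9]
top black_mid 0.68 [221.1, 282.3]
top orange_mid 0.79 [218.2, 197.0]
side {'fovy': 42.155910183523304, 'cx': 325.9146456772026, 'cy': 201.61501720553971, 'origin': array([0.2208, 1.1149, 0.7988]), 'rotation': array([-0.3543,  2.5906, -1.4485])}
side pad_tip 0.56 [257.0, 310.3]
side pad_tip 0.3 [223.7, 335.6]
side black_mid 0.73 [222.2, 338.2]
side orange_mid 0.58 [274.2, 314.4]
{'time': 0.5, 'q': array([ 1.0753,  0.311 ,  0.014 ,  1.5116, -0.0044,  1.3192, -0.0272]), 'joint_vel': array([ 0.0004, -0.0017,  0.0001, -0.    ,  0.0001, -0.0012,  0.0009]), 'effort': array([ -0.0002, -37.944 ,   0.1457, -23.0625,   0.0123,   0.0033,
        -0.    ]), 'eef_pos': array([ 0.2411, -0.4943,  0.2312]), 'tool_rot': array([-3.0609, -0.7068,  0.0001]), 'contact_force': array([ 0.5729, -0.3471,  0.3698]), 'moment': array([-0.0168,  0.0195,  0.0293]), 'gripper_force': 0.0, 'finger_gap': 0.08523839791273799} -0.0187
```

View pics/top0.png

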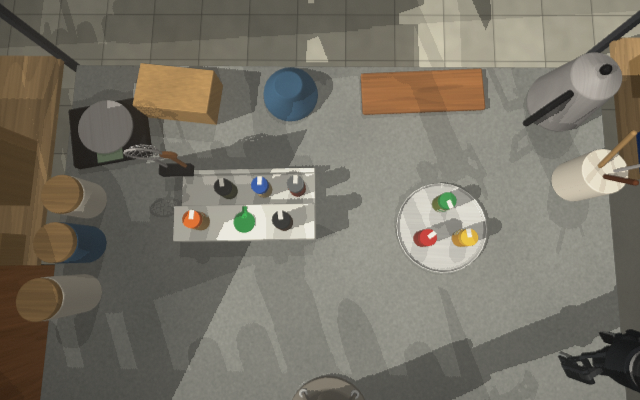

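View pics/side0.png

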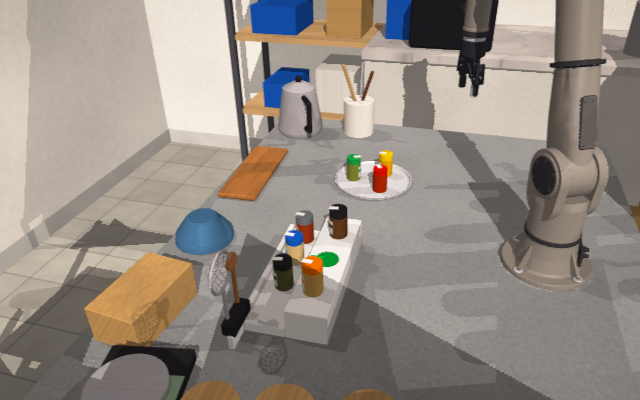

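The top view shows the green-cap jar on the tray at about row 202, column 446, with red at (238,425) and yellow at (238,465). The pad's disc is at (222,244), its tongue pointing up the image (+x), between orange (219,191) and black (220,283). The side view agrees: the pad is at (259,327). The networks missed the green jar in the side view, where it shows at about (167,353).

```bash
sed -i '1a from scipy.spatial.transform import Rotation as Ro' h.py; sed -i 's/np.array(m\["rotation"\])/Ro.from_rotvec(m["rotation"]).as_matrix()/' h.py
python3 - <<'E'
from h import *
np.set_printoptions(precision=4,suppress=True)
im=cv2.imread("pics/top0.png"); si=cv2.imread("pics/side0.png")
def cap(img,box,hue):
    r0,r1,c0,c1=box; h=cv2.cvtColor(img[r0:r1,c0:c1],cv2.COLOR_BGR2HSV)
    m=(abs(h[:,:,0].astype(int)-hue)<15)&(h[:,:,1]>140)&(h[:,:,2]>40)
    ys,xs=np.nonzero(m); return ys+r0,xs+c0
for n,b in (("jar",(185,225,425,470)),("pad",(195,240,225,262))):
    y,x=cap(im,b,65); print(n,y.min(),y.max(),x.min(),x.max(),y.mean(),x.mean(),len(y))
y,x=cap(si,(145,190,340,368),60); print("side",y.min(),y.max(),x.min(),x.max())
print("pad_tip",at_z("top",[205.4,242.9],.077),"green mid",at_z("top",[202.4,440.2],.0415))
print("tri black",tri([221.1,282.3],[222.2,338.2]),"orange",tri([218.2,197.0],[274.2,314.4]),"pad",tri([205.4,242.9],[257,310.3]))
big=lambda i,b,k:cv2.resize(i[b[0]:b[1],b[2]:b[3]],None,fx=k,fy=k,interpolation=cv2.INTER_CUBIC)
a=big(im,(182,252,405,485),7); c=big(im,(185,240,170,250+50),6)[:,:780]
d=big(si,(145,200,330,410),5)
cv2.imwrite("pics/a.png",a);cv2.imwrite("pics/c.png",c);cv2.imwrite("pics/d.png",d)
E
```

```text
Traceback (most recent call last):
ValueError: zero-size array to reduction operation minimum which has no identity
```

```bash
python3 - <<'E'
from h import *
np.set_printoptions(precision=4,suppress=True)
im=cv2.imread("pics/top0.png"); si=cv2.imread("pics/side0.png")
def cap(img,box):
    r0,r1,c0,c1=box; p=img[r0:r1,c0:c1].astype(int); m=p[:,:,1]-np.maximum(p[:,:,0],p[:,:,2])>25
    ys,xs=np.nonzero(m); return ys+r0,xs+c0
for n,i,b in (("jar",im,(185,225,425,470)),("pad",im,(195,240,225,262)),("side",si,(145,190,340,368)),("sidepad",si,(245,275,305,350))):
    y,x=cap(i,b)
    print(n,len(y), (y.min(),y.max(),x.min(),x.max(),y.mean(),x.mean()) if len(y) else 0)
print("pad_tip",at_z("top",[205.4,242.9],.077),"green mid",at_z("top",[202.4,440.2],.0415))
print("tri black",tri([221.1,282.3],[222.2,338.2]),"orange",tri([218.2,197.0],[274.2,314.4]),"pad",tri([205.4,242.9],[257,310.3]))
big=lambda i,b,k:cv2.resize(i[b[0]:b[1],b[2]:b[3]],None,fx=k,fy=k,interpolation=cv2.INTER_CUBIC)
cv2.imwrite("pics/a.png",big(im,(182,252,405,485),7));cv2.imwrite("pics/c.png",big(im,(185,240,170,300),6))
E
```

```text
jar 230 (np.int64(192), np.int64(211), np.int64(437), np.int64(456), np.float64(200.05652173913043), np.float64(446.2130434782609))
pad 390 (np.int64(206), np.int64(232), np.int64(233), np.int64(254), np.float64(220.7846153846154), np.float64(243.83333333333334))
side 144 (np.int64(154), np.int64(171), np.int64(347), np.int64(360), np.float64(160.0), np.float64(353.53472222222223))
sidepad 247 (np.int64(252), np.int64(266), np.int64(311), np.int64(338), np.float64(258.2995951417004), np.float64(328.08906882591094))
pad_tip [0.5317 0.2252 0.077 ] green mid [ 0.5516 -0.2825  0.0415]
tri black (array([0.4905, 0.1196, 0.1105]), np.float64(0.00038188615169729514)) orange (array([0.49  , 0.3258, 0.1161]), np.float64(0.0075607436218880905)) pad (array([0.5301, 0.2248, 0.0771]), np.float64(0.0033571519308598532))
```

View pics/a.png

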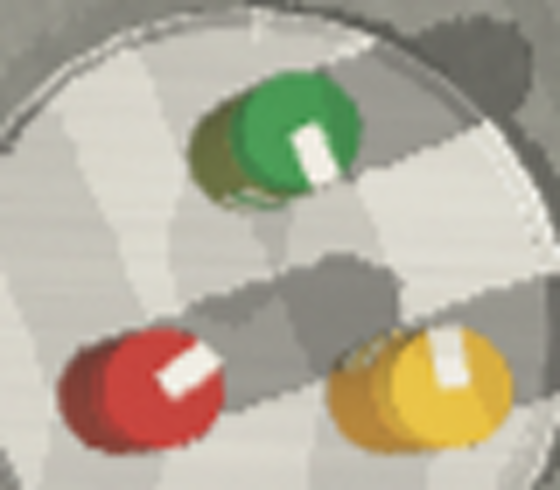

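View pics/c.png

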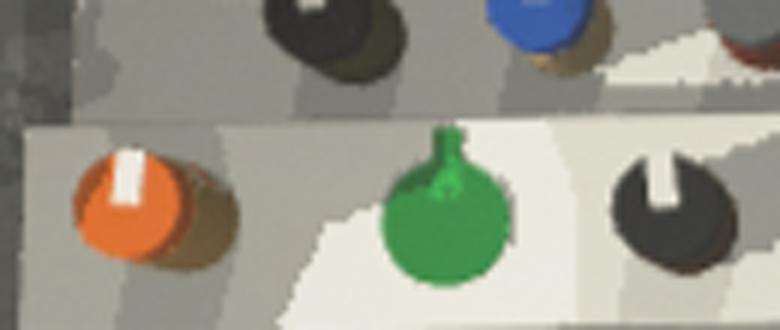

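```bash
cat > fit.py <<'E'
from h import *
from scipy.optimize import minimize
K=8
def green(img,box):
    r0,r1,c0,c1=box; p=img[r0:r1,c0:c1].astype(int)
    m=((p[:,:,1]-np.maximum(p[:,:,0],p[:,:,2]))>25).astype(np.uint8)
    n,l,s,_=cv2.connectedComponentsWithStats(m); return (l==1+np.argmax(s[1:,4])).astype(np.uint8)
def hull(m):
    c=cv2.convexHull(np.argwhere(m)[:,::-1].astype(np.int32)); o=m.copy(); cv2.fillConvexPoly(o,c,1); return o
def sil(cam,x,y,zs,rad,box):
    a=np.linspace(0,2*np.pi,60)
    P=np.array([proj(cam,[x+rad*np.cos(t),y+rad*np.sin(t),z]) for z in zs for t in a])
    q=(P[:,::-1]-[box[2],box[0]]+.5)*K
    o=np.zeros(((box[1]-box[0])*K,(box[3]-box[2])*K),np.uint8)
    cv2.fillConvexPoly(o,cv2.convexHull(q.astype(np.float32)).round().astype(np.int32),1)
    return cv2.resize(o.astype(np.float32),None,fx=1/K,fy=1/K,interpolation=cv2.INTER_AREA)
def fit(items,zs,rad,x0):
    f=lambda p:sum(np.abs(sil(c,p[0],p[1],zs,rad,b)-m).sum() for c,m,b in items)
    s=minimize(f,x0,method="Nelder-Mead",options=dict(initial_simplex=np.array([x0,[x0[0]+.008,x0[1]],[x0[0],x0[1]+.008]]),xatol=1e-4))
    return s.x,s.fun
def bar(img,xy,z,rad=.021):
    """direction of the white bar on a cap top seen from above: darkest-channel weighted moments on the cap plane"""
    g=np.arange(-.024,.0241,.0005); X,Y=np.meshgrid(xy[0]+g,xy[1]+g,indexing="ij")
    uv=np.array([proj("top",[a,b,z]) for a,b in zip(X.ravel(),Y.ravel())]).astype(np.float32)
    v=cv2.remap(img,uv[:,1].reshape(X.shape),uv[:,0].reshape(X.shape),cv2.INTER_LINEAR).min(2).astype(float)
    v[np.hypot(X-xy[0],Y-xy[1])>rad]=0
    w=np.clip(v-130,0,None); n=w.sum(); mx,my=(w*X).sum()/n,(w*Y).sum()/n
    C=np.cov(np.array([X.ravel(),Y.ravel()]),aweights=w.ravel()); e=np.linalg.eigh(C)[1][:,1]
    if e@[mx-xy[0],my-xy[1]]<0:e=-e
    return np.degrees(np.arctan2(e[1],e[0])),np.degrees(np.arctan2(my-xy[1],mx-xy[0])),np.hypot(mx-xy[0],my-xy[1])
E
python3 - <<'E'
from fit import *
im=cv2.imread("pics/top0.png"); si=cv2.imread("pics/side0.png")
bt,bs=(180,225,425,470),(140,190,335,372)
jt,js=("top",hull(green(im,bt)),bt),("side",hull(green(si,bs)),bs)
for it in ([jt],[js],[jt,js]):
    x,f=fit(it,(.060,.079),.022,np.array([.55,-.285])); print("jar",x,f)
print("bar",bar(im,x,.079))
pt,ps=(195,242,225,262),(240,280,300,350)
mt=cv2.morphologyEx(np.kron(green(im,pt),np.ones((4,4),np.uint8)),cv2.MORPH_OPEN,cv2.getStructuringElement(cv2.MORPH_ELLIPSE,(45,45)))
mt=cv2.resize(mt.astype(np.float32),None,fx=.25,fy=.25,interpolation=cv2.INTER_AREA)
d,f=fit([("top",mt,pt)],(.077,),.027,np.array([.49,.225])); print("disc top",d,f)
y,xx=np.nonzero(green(im,pt)); W=np.array([at_z("top",[a+0.,b+0.],.077)[:2] for a,b in zip(y,xx)])-d
W=W[W[:,0]>.0285]; print("tongue dir",np.degrees(np.arctan2(W[:,1].mean(),W[:,0].mean())),len(W), W[:,0].max())
print("tip net", np.degrees(np.arctan2(*(at_z("top",[205.4,242.9],.077)[:2]-d)[::-1])))
for n,p in (("black",[220,283]),("orange",[219,192])):
    q=at_z("top",p,.15)[:2]; print(n,q,bar(im,q,.15))
from collections import Counter
y,xx=np.nonzero(green(si,ps)); print("side pad centroid",at_z("side",[y.mean()+ps[0],xx.mean()+ps[2]],.077))
y,xx=np.nonzero(green(im,pt)); print("top pad centroid",at_z("top",[y.mean()+pt[0],xx.mean()+pt[2]],.077))
E
```

```text
Traceback (most recent call last):
  File "fit.py", line 19, in fit
    s=minimize(f,x0,method="Nelder-Mead",options=dict(initial_simplex=np.array([x0,[x0[0]+.008,x0[1]],[x0[0],x0[1]+.008]]),xatol=1e-4))
  File "fit.py", line 18, in <lambda>
    f=lambda p:sum(np.abs(sil(c,p[0],p[1],zs,rad,b)-m).sum() for c,m,b in items)
               ~~~^^^^^^^^^^^^^^^^^^^^^^^^^^^^^^^^^^^^^^^^^^^^^^^^^^^^^^^^^^^^^^
  File "fit.py", line 18, in <genexpr>
    f=lambda p:sum(np.abs(sil(c,p[0],p[1],zs,rad,b)-m).sum() for c,m,b in items)
                          ~~~^^^^^^^^^^^^^^^^^^^^^^
  File "fit.py", line 12, in sil
    P=np.array([proj(cam,[x+rad*np.cos(t),y+rad*np.sin(t),z]) for z in zs for t in a])
                ~~~~^^^^^^^^^^^^^^^^^^^^^^^^^^^^^^^^^^^^^^^^^
  File "h.py", line 15, in proj
    m=viewer.camera_model(cam); f=200/np.tan(np.radians(m["fovy"])/2)
ValueError: time passes only in moves, steps and waits
```

```bash
sed -i 's/viewer.camera_model(cam)/CM[cam]/' h.py; sed -i '3a CM={c:viewer.camera_model(c) for c in ("top","side")}' h.py
cat > m1.py <<'E'
from fit import *
im=cv2.imread("pics/top0.png"); si=cv2.imread("pics/side0.png")
bt,bs=(180,225,425,470),(140,190,335,372)
jt,js=("top",hull(green(im,bt)),bt),("side",hull(green(si,bs)),bs)
for it in ([jt],[js],[jt,js]):
    x,f=fit(it,(.060,.079),.022,np.array([.55,-.285])); print("jar",x,f)
print("bar",bar(im,x,.079))
pt,ps=(195,242,225,262),(240,280,300,350)
mt=cv2.morphologyEx(np.kron(green(im,pt),np.ones((4,4),np.uint8)),cv2.MORPH_OPEN,cv2.getStructuringElement(cv2.MORPH_ELLIPSE,(45,45)))
mt=cv2.resize(mt.astype(np.float32),None,fx=.25,fy=.25,interpolation=cv2.INTER_AREA)
d,f=fit([("top",mt,pt)],(.077,),.027,np.array([.49,.225])); print("disc top",d,f)
y,xx=np.nonzero(green(im,pt)); W=np.array([at_z("top",[a+pt[0],b+pt[2]],.077)[:2] for a,b in zip(y,xx)])-d
W=W[W[:,0]>.0285]; print("tongue dir",np.degrees(np.arctan2(W[:,1].mean(),W[:,0].mean())),len(W), W[:,0].max())
print("tip net", np.degrees(np.arctan2(*(at_z("top",[205.4,242.9],.077)[:2]-d)[::-1])))
for n,p in (("black",[220,283]),("orange",[219,192])):
    q=at_z("top",p,.15)[:2]; print(n,q,bar(im,q,.15))
y,xx=np.nonzero(green(si,ps)); print("side pad centroid",at_z("side",[y.mean()+ps[0],xx.mean()+ps[2]],.077))
y,xx=np.nonzero(green(im,pt)); print("top pad centroid",at_z("top",[y.mean()+pt[0],xx.mean()+pt[2]],.077))
E
python3 m1.py
```

```text
jar [ 0.55300886 -0.2902105 ] 17.875
jar [ 0.5520058  -0.29064481] 10.859375
jar [ 0.55283766 -0.29052941] 31.140625
bar (np.float64(-159.86987833580912), np.float64(-155.88222564488782), np.float64(0.010645090257125636))
disc top [0.49082916 0.22120859] 17.796875
tongue dir 1.1996691895758627 24 0.03947519433080271
tip net 5.64086496479062
black [0.48935717 0.11294494] (np.float64(5.569839364003611), np.float64(34.34963934011018), np.float64(0.013296383931976661))
orange [0.48846111 0.32644877] (np.float64(-4.7885019404618365), np.float64(16.12787032504305), np.float64(0.011785017153254947))
side pad centroid [0.48794686 0.21896397 0.077     ]
top pad centroid [0.49261479 0.22110231 0.077     ]
```

```bash
python3 - <<'E'
from h import *
np.set_printoptions(precision=4,suppress=True)
s=r.read_state(); R=Ro.from_rotvec(s["tool_rot"]).as_matrix(); print(s["time"],s["eef_pos"],R)
a=lambda p:at_z("top",p,.075)
p,q=a([185+127.5/6-.5,170+25.5/6-.5]),a([185+115.5/6-.5,170+750.5/6-.5]); d=p-q
print("front edge normal deg",np.degrees(np.arctan2(d[1],d[0]))-90)
E
```

```text
0.5 [ 0.2411 -0.4943  0.2312] [[ 0.8988  0.4385 -0.0001]
 [ 0.4385 -0.8988  0.0001]
 [-0.     -0.0001 -1.    ]]
front edge normal deg 1.7719179180181186
```

Call:
{"api": "send_rows", "payload": {
  "series": [
    {"xyz":[0.02,0.013,0],"dr":[0,0,-0.02]},
    {"xyz":[0.055,0.035,0],"dr":[0,0,-0.06]},
    {"xyz":[0.09,0.059,-0.01],"dr":[0,0,-0.1]},
    {"xyz":[0.125,0.082,-0.02],"dr":[0,0,-0.14]},
    {"xyz":[0.16,0.105,-0.03],"dr":[0,0,-0.18]},
    {"xyz":[0.195,0.128,-0.04],"dr":[0,0,-0.22]},
    {"xyz":[0.23,0.15,-0.05],"dr":[0,0,-0.26]},
    {"xyz":[0.265,0.173,-0.06],"dr":[0,0,-0.3]},
    {"xyz":[0.297,0.194,-0.07],"dr":[0,0,-0.314]},
    {"xyz":[0.3115,0.2038,-0.075],"dr":[0,0,-0.314]}
  ],
  "gripper": 0,
  "newtons": 35
}}

```text
time: 1.33
eef_pos: [0.5567, -0.285, 0.155]
tool_rot: [-3.13, -0.228, -0.003]
contact_force: [0.7, 0.8, -0.3]
finger_gap: 0.0852
gripper_force: 0.0
```

Call:
{"api": "send_rows", "payload": {
  "series": [
    {"xyz":[0,0,0],"dr":[0,0,0]},
    {"xyz":[0,0,0],"dr":[0,0,0]},
    {"xyz":[0,0,0],"dr":[0,0,0]}
  ]
}}

```text
time: 1.58
eef_pos: [0.5519, -0.2917, 0.1563]
tool_rot: [3.133, 0.218, -0.002]
contact_force: [-0.2, -0.7, -0.6]
finger_gap: 0.0853
gripper_force: 0.0
```

```bash
python3 - <<'E'
from h import *
for c in ("top","side"): cv2.imwrite(f"pics/{c}1.png",viewer.capture(c)[:,:,::-1])
s=r.read_state(); print(s)
a,b=cv2.imread("pics/top1.png")[165:265,380:510],cv2.imread("pics/side1.png")[85:205,300:430]
f=lambda i,k:cv2.resize(i,(390,390),interpolation=cv2.INTER_CUBIC)
cv2.imwrite("pics/p1.png",np.hstack([f(a,3),f(b,3)]))
E
```

```text
{'time': 1.6833, 'q': array([ 0.51306176,  0.51098681, -0.08044092,  1.40469744,  0.04357898,
        1.22705789, -1.0061467 ]), 'joint_vel': array([ 6.52606235e-03, -7.50736358e-03, -1.27943021e-03, -9.96934166e-05,
       -5.16508512e-03, -8.78967575e-04, -1.51961172e-04]), 'effort': array([-7.59979449e-01, -4.57835090e+01, -1.28266733e+00, -2.23455691e+01,
       -4.77069989e-02, -7.62793527e-03,  1.77974445e-03]), 'eef_pos': array([ 0.55133261, -0.29286923,  0.15683149]), 'tool_rot': array([ 3.13252463e+00,  2.14069185e-01, -5.93701312e-04]), 'contact_force': array([-0.73806126, -0.48124422, -0.14078059]), 'moment': array([ 0.02029375,  0.01540116, -0.02585302]), 'gripper_force': 0.0, 'finger_gap': 0.08542503725973183}
```

View pics/p1.png

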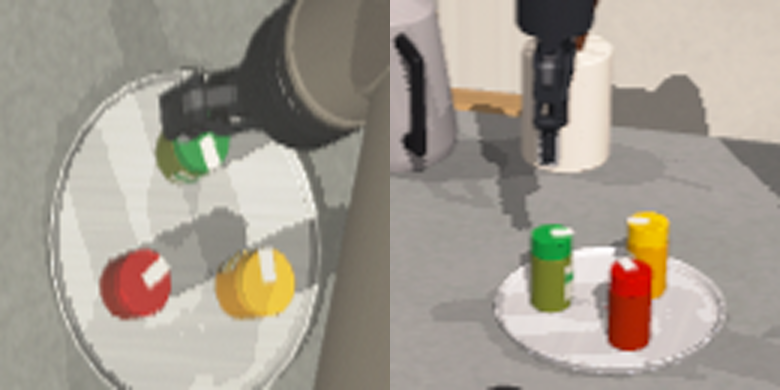

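Call:
{"api": "send_rows", "payload": {
  "series": [
    {"xyz":[0.0005,0.001,-0.01],"dr":[0,0,0]},
    {"xyz":[0.001,0.001,-0.03],"dr":[0,0,0]},
    {"xyz":[0.001,0.001,-0.05],"dr":[0,0,0]},
    {"xyz":[0.001,0.001,-0.07],"dr":[0,0,0]},
    {"xyz":[0.001,0.001,-0.09],"dr":[0,0,0]},
    {"xyz":[0.001,0.001,-0.108],"dr":[0,0,0]},
    {"xyz":[0.001,0.001,-0.12],"dr":[0,0,0]},
    {"xyz":[0.001,0.001,-0.128],"dr":[0,0,0]},
    {"xyz":[0.001,0.001,-0.13],"dr":[0,0,0]},
    {"xyz":[0.001,0.001,-0.13],"dr":[0,0,0]}
  ]
}}

```text
time: 2.52
eef_pos: [0.5534, -0.2898, 0.0261]
tool_rot: [-3.134, -0.219, 0.001]
contact_force: [-0.4, 0.6, 1.0]
finger_gap: 0.0857
gripper_force: 0.0
```

Call:
{"api": "send_rows", "payload": {
  "series": [
    {"xyz":[0,0,0],"dr":[0,0,0]},
    {"xyz":[0,0,0],"dr":[0,0,0]},
    {"xyz":[0,0,0],"dr":[0,0,0]},
    {"xyz":[0,0,0],"dr":[0,0,0]}
  ]
}}

```text
time: 2.85
eef_pos: [0.5543, -0.2898, 0.0272]
tool_rot: [3.133, 0.219, 0.002]
contact_force: [0.8, -0.2, 0.3]
finger_gap: 0.0853
gripper_force: 0.0
```

Call:
{"api": "send_rows", "payload": {
  "series": [
    {"xyz":[0,0,0],"dr":[0,0,0]},
    {"xyz":[0,0,0],"dr":[0,0,0]},
    {"xyz":[0,0,0],"dr":[0,0,0]},
    {"xyz":[0,0,0],"dr":[0,0,0]},
    {"xyz":[0,0,0],"dr":[0,0,0]},
    {"xyz":[0,0,0],"dr":[0,0,0]},
    {"xyz":[0,0,0],"dr":[0,0,0]},
    {"xyz":[0,0,0],"dr":[0,0,0]}
  ],
  "gripper": 255,
  "newtons": 35
}}

```text
time: 3.52
eef_pos: [0.554, -0.2899, 0.0267]
tool_rot: [3.133, 0.219, 0.001]
contact_force: [-0.1, -1.4, 2.9]
finger_gap: 0.043
gripper_force: 35.9
```

Call:
{"api": "send_rows", "payload": {
  "series": [
    {"xyz":[0,0,0.006],"dr":[0,0,0]},
    {"xyz":[0,0,0.02],"dr":[0,0,0]},
    {"xyz":[0,0,0.045],"dr":[0,0,0]},
    {"xyz":[0,0,0.075],"dr":[0,0,0]},
    {"xyz":[0,0,0.105],"dr":[0,0,0]},
    {"xyz":[0,0,0.135],"dr":[0,0,0]},
    {"xyz":[0,0,0.165],"dr":[0,0,0]},
    {"xyz":[0,0,0.19],"dr":[0,0,0]},
    {"xyz":[0,0,0.208],"dr":[0,0,0]},
    {"xyz":[0,0,0.214],"dr":[0,0,0]}
  ]
}}

```text
time: 4.35
eef_pos: [0.5549, -0.2898, 0.2441]
tool_rot: [3.131, 0.22, 0.008]
contact_force: [0.9, -0.0, -0.4]
finger_gap: 0.0434
gripper_force: 35.8
```

Call:
{"api": "send_rows", "payload": {
  "series": [
    {"xyz":[-0.001,0.006,0],"dr":[0,0,0.03]},
    {"xyz":[-0.003,0.02,0],"dr":[0,0,0.1]},
    {"xyz":[-0.005,0.037,0],"dr":[0,0,0.19]},
    {"xyz":[-0.007,0.055,0],"dr":[0,0,0.29]},
    {"xyz":[-0.009,0.073,0],"dr":[0,0,0.39]},
    {"xyz":[-0.011,0.091,0],"dr":[0,0,0.49]},
    {"xyz":[-0.013,0.109,0],"dr":[0,0,0.59]},
    {"xyz":[-0.015,0.127,0],"dr":[0,0,0.69]},
    {"xyz":[-0.018,0.145,0],"dr":[0,0,0.79]},
    {"xyz":[-0.02,0.163,0],"dr":[0,0,0.89]}
  ]
}}

```text
time: 5.18
eef_pos: [0.5316, -0.1247, 0.2377]
tool_rot: [-2.725, -1.555, 0.006]
contact_force: [-0.5, 0.0, -0.8]
finger_gap: 0.0427
gripper_force: 35.8
```

Call:
{"api": "send_rows", "payload": {
  "series": [
    {"xyz":[-0.002,0.018,0],"dr":[0,0,0.1]},
    {"xyz":[-0.004,0.036,0],"dr":[0,0,0.2]},
    {"xyz":[-0.006,0.054,0],"dr":[0,0,0.3]},
    {"xyz":[-0.008,0.072,0],"dr":[0,0,0.4]},
    {"xyz":[-0.01,0.09,0],"dr":[0,0,0.5]},
    {"xyz":[-0.012,0.108,0],"dr":[0,0,0.6]},
    {"xyz":[-0.014,0.126,0],"dr":[0,0,0.7]},
    {"xyz":[-0.016,0.144,0],"dr":[0,0,0.8]},
    {"xyz":[-0.018,0.162,0],"dr":[0,0,0.9]},
    {"xyz":[-0.02,0.18,0],"dr":[0,0,1.0]}
  ]
}}

```text
time: 6.02
eef_pos: [0.5115, 0.0546, 0.2379]
tool_rot: [-1.646, -2.671, 0.005]
contact_force: [-0.3, 0.7, -0.6]
finger_gap: 0.0431
gripper_force: 35.8
```

Call:
{"api": "send_rows", "payload": {
  "series": [
    {"xyz":[-0.002,0.018,0],"dr":[0,0,0.1]},
    {"xyz":[-0.004,0.036,0],"dr":[0,0,0.2]},
    {"xyz":[-0.007,0.054,0],"dr":[0,0,0.3]},
    {"xyz":[-0.01,0.072,0],"dr":[0,0,0.4]},
    {"xyz":[-0.013,0.09,0],"dr":[0,0,0.5]},
    {"xyz":[-0.016,0.108,0],"dr":[0,0,0.6]},
    {"xyz":[-0.019,0.126,0],"dr":[0,0,0.7]},
    {"xyz":[-0.021,0.144,0],"dr":[0,0,0.8]},
    {"xyz":[-0.022,0.158,0],"dr":[0,0,0.87]},
    {"xyz":[-0.023,0.1665,0],"dr":[0,0,0.903]}
  ]
}}

```text
time: 6.85
eef_pos: [0.4881, 0.222, 0.2382]
tool_rot: [-0.315, -3.121, 0.001]
contact_force: [0.2, 0.5, -1.6]
finger_gap: 0.0434
gripper_force: 35.8
```

Call:
{"api": "send_rows", "payload": {
  "series": [
    {"xyz":[0,0,0],"dr":[0,0,0]},
    {"xyz":[0,0,0],"dr":[0,0,0]},
    {"xyz":[0,0,0],"dr":[0,0,0]},
    {"xyz":[0,0,0],"dr":[0,0,0]}
  ]
}}

```text
time: 7.18
eef_pos: [0.491, 0.2183, 0.2399]
tool_rot: [-0.332, -3.124, 0.002]
contact_force: [0.3, 0.3, -0.7]
finger_gap: 0.0434
gripper_force: 35.8
```

```bash
python3 - <<'E'
from h import *
for c in ("top","side"): cv2.imwrite(f"pics/{c}2.png",viewer.capture(c)[:,:,::-1])
s=r.read_state(); print(s["time"],s["q"],s["eef_pos"],s["tool_rot"],s["contact_force"],s["finger_gap"]); R=Ro.from_rotvec(s["tool_rot"]).as_matrix(); print(np.degrees(np.arctan2(R[1,0],R[0,0])))
a,b=cv2.imread("pics/top2.png")[150:280,160:320],cv2.imread("pics/side2.png")[120:300,230:410]
f=lambda i:cv2.resize(i,(390,390),interpolation=cv2.INTER_CUBIC)
cv2.imwrite("pics/p2.png",np.hstack([f(a),f(b)]))
E
```

```text
7.2833 [ 0.12031215  0.37591806 -0.77844759  1.50720675  0.26700624  1.36805533
  0.68259145] [0.49104362 0.21873963 0.240203  ] [ 3.30941319e-01  3.12394182e+00 -1.18560631e-03] [-0.10889007  0.44187943 -0.65020052] 0.04314662946179192
167.9056175761979
```

View pics/p2.png

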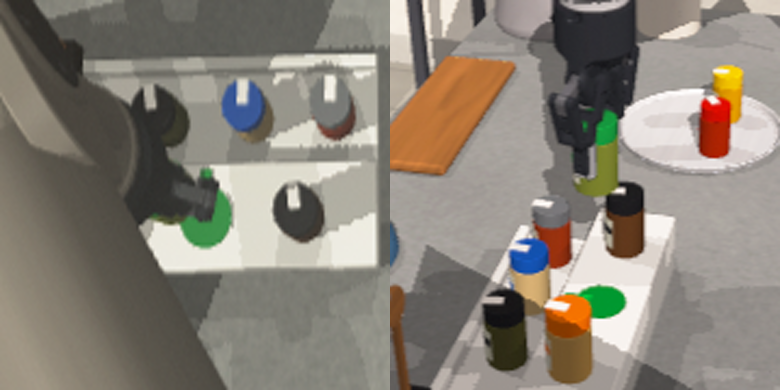

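Call:
{"api": "send_rows", "payload": {
  "series": [
    {"xyz":[0,0.0005,-0.008],"dr":[0,0,0]},
    {"xyz":[0,0.001,-0.025],"dr":[0,0,0]},
    {"xyz":[-0.0005,0.0015,-0.045],"dr":[0,0,0]},
    {"xyz":[-0.0005,0.0015,-0.065],"dr":[0,0,0]},
    {"xyz":[-0.0005,0.0015,-0.085],"dr":[0,0,0]},
    {"xyz":[-0.0005,0.0015,-0.102],"dr":[0,0,0]},
    {"xyz":[-0.0005,0.0015,-0.116],"dr":[0,0,0]},
    {"xyz":[-0.0005,0.0015,-0.126],"dr":[0,0,0]},
    {"xyz":[-0.0005,0.0015,-0.132],"dr":[0,0,0]},
    {"xyz":[-0.0005,0.0015,-0.134],"dr":[0,0,0]}
  ]
}}

```text
time: 8.12
eef_pos: [0.4896, 0.2209, 0.1052]
tool_rot: [-0.328, -3.123, 0.001]
contact_force: [0.4, -0.3, -0.5]
finger_gap: 0.0429
gripper_force: 35.8
```

Call:
{"api": "send_rows", "payload": {
  "series": [
    {"xyz":[0,0,0],"dr":[0,0,0]},
    {"xyz":[0,0,0],"dr":[0,0,0]},
    {"xyz":[0,0,0],"dr":[0,0,0]},
    {"xyz":[0,0,0],"dr":[0,0,0]}
  ]
}}

```text
time: 8.45
eef_pos: [0.4907, 0.2218, 0.1072]
tool_rot: [0.327, 3.123, 0.001]
contact_force: [-0.0, -1.3, -1.0]
finger_gap: 0.043
gripper_force: 35.8
```

```bash
python3 - <<'E'
from h import *
for c in ("top","side"): cv2.imwrite(f"pics/{c}3.png",viewer.capture(c)[:,:,::-1])
s=r.read_state(); print(s["time"],s["eef_pos"],s["tool_rot"],s["contact_force"],s["finger_gap"])
a,b=cv2.imread("pics/top3.png")[150:280,160:320],cv2.imread("pics/side3.png")[180:300,270:390]
f=lambda i:cv2.resize(i,(390,390),interpolation=cv2.INTER_CUBIC)
cv2.imwrite("pics/p3.png",np.hstack([f(a),f(b)]))
E
```

```text
8.55 [0.49050407 0.22168062 0.10687193] [3.27300492e-01 3.12342516e+00 8.19312531e-04] [-0.58677084  0.03179869 -0.75719764] 0.043014738631922615
```

View pics/p3.png

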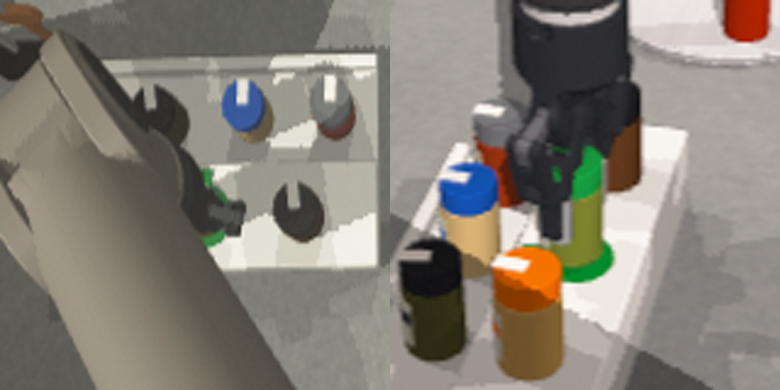

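Call:
{"api": "send_rows", "payload": {
  "series": [
    {"xyz":[0,-0.001,-0.0015],"dr":[0,0,0]},
    {"xyz":[0,-0.001,-0.003],"dr":[0,0,0]},
    {"xyz":[0,-0.001,-0.004],"dr":[0,0,0]},
    {"xyz":[0,-0.001,-0.005],"dr":[0,0,0]},
    {"xyz":[0,-0.001,-0.005],"dr":[0,0,0]},
    {"xyz":[0,-0.001,-0.005],"dr":[0,0,0]}
  ]
}}

```text
time: 9.05
eef_pos: [0.4901, 0.2205, 0.1012]
tool_rot: [-0.327, -3.124, 0.0]
contact_force: [-0.1, -0.5, -0.8]
finger_gap: 0.043
gripper_force: 35.8
```

Call:
{"api": "send_rows", "payload": {
  "series": [
    {"xyz":[0,0,-0.0005],"dr":[0,0,0]},
    {"xyz":[0,0,-0.001],"dr":[0,0,0]},
    {"xyz":[0,0,-0.001],"dr":[0,0,0]},
    {"xyz":[0,0,-0.001],"dr":[0,0,0]}
  ]
}}

```text
time: 9.38
eef_pos: [0.4901, 0.2205, 0.1003]
tool_rot: [-0.327, -3.124, 0.0]
contact_force: [-0.6, -0.7, -1.3]
finger_gap: 0.0435
gripper_force: 35.8
```

Call:
{"api": "send_rows", "payload": {
  "series": [
    {"xyz":[0,0,-0.0005],"dr":[0,0,0]},
    {"xyz":[0,0,-0.001],"dr":[0,0,0]},
    {"xyz":[0,0,-0.001],"dr":[0,0,0]},
    {"xyz":[0,0,-0.001],"dr":[0,0,0]}
  ]
}}

```text
time: 9.72
eef_pos: [0.4902, 0.2205, 0.0996]
tool_rot: [0.327, 3.124, 0.0]
contact_force: [-1.0, -0.8, 2.5]
finger_gap: 0.0427
gripper_force: 36.0
```

Call:
{"api": "send_rows", "payload": {
  "series": [
    {"xyz":[0,0,-0.0005],"dr":[0,0,0]},
    {"xyz":[0,0,-0.0005],"dr":[0,0,0]},
    {"xyz":[0,0,-0.0005],"dr":[0,0,0]}
  ]
}}

```text
time: 9.97
eef_pos: [0.4902, 0.2206, 0.0996]
tool_rot: [0.327, 3.124, -0.0]
contact_force: [-2.1, -1.5, 5.6]
finger_gap: 0.0432
gripper_force: 36.2
```

Call:
{"api": "send_rows", "payload": {
  "series": [
    {"xyz":[0,0,0.0005],"dr":[0,0,0]},
    {"xyz":[0,0,0.0005],"dr":[0,0,0]},
    {"xyz":[0,0,0.0005],"dr":[0,0,0]},
    {"xyz":[0,0,0.0005],"dr":[0,0,0]},
    {"xyz":[0,0,0.0005],"dr":[0,0,0]},
    {"xyz":[0,0,0.0005],"dr":[0,0,0]},
    {"xyz":[0,0,0.0005],"dr":[0,0,0]},
    {"xyz":[0,0,0.0005],"dr":[0,0,0]}
  ],
  "gripper": 0
}}

```text
time: 10.63
eef_pos: [0.4901, 0.2205, 0.0993]
tool_rot: [-0.327, -3.124, -0.0]
contact_force: [-0.5, 1.1, -0.3]
finger_gap: 0.0853
gripper_force: 0.0
```

Call:
{"api": "send_rows", "payload": {
  "series": [
    {"xyz":[0,0,0.008],"dr":[0,0,0]},
    {"xyz":[0,0,0.022],"dr":[0,0,0]},
    {"xyz":[0,0,0.04],"dr":[0,0,0]},
    {"xyz":[0,0,0.06],"dr":[0,0,0]},
    {"xyz":[0,0,0.08],"dr":[0,0,0]},
    {"xyz":[0,0,0.1],"dr":[0,0,0]},
    {"xyz":[0,0,0.12],"dr":[0,0,0]},
    {"xyz":[0,0,0.14],"dr":[0,0,0]},
    {"xyz":[0,0,0.155],"dr":[0,0,0]},
    {"xyz":[0,0,0.16],"dr":[0,0,0]}
  ]
}}

```text
time: 11.47
eef_pos: [0.4912, 0.2216, 0.2627]
tool_rot: [0.326, 3.12, 0.005]
contact_force: [0.0, 0.6, 0.3]
finger_gap: 0.0852
gripper_force: 0.0
```

Call:
{"api": "send_rows", "payload": {
  "series": [
    {"xyz":[0,-0.01,0],"dr":[0,0,0]},
    {"xyz":[0,-0.035,0],"dr":[0,0,-0.03]},
    {"xyz":[0,-0.065,0],"dr":[0,0,-0.1]},
    {"xyz":[0,-0.1,0],"dr":[0,0,-0.2]},
    {"xyz":[0,-0.135,0],"dr":[0,0,-0.3]},
    {"xyz":[0,-0.17,0],"dr":[0,0,-0.4]},
    {"xyz":[0,-0.205,0],"dr":[0,0,-0.5]},
    {"xyz":[0,-0.24,0],"dr":[0,0,-0.6]},
    {"xyz":[0,-0.27,0],"dr":[0,0,-0.7]},
    {"xyz":[0,-0.28,0],"dr":[0,0,-0.75]}
  ]
}}

```text
time: 12.3
eef_pos: [0.4883, -0.0677, 0.2576]
tool_rot: [-1.468, -2.776, 0.008]
contact_force: [-0.4, -0.9, -0.0]
finger_gap: 0.0857
gripper_force: 0.0
```

Call:
{"api": "send_rows", "payload": {
  "series": [
    {"xyz":[-0.01,-0.03,0],"dr":[0,0,-0.1]},
    {"xyz":[-0.02,-0.06,0],"dr":[0,0,-0.2]},
    {"xyz":[-0.03,-0.09,0],"dr":[0,0,-0.3]},
    {"xyz":[-0.04,-0.12,0],"dr":[0,0,-0.4]},
    {"xyz":[-0.05,-0.15,0],"dr":[0,0,-0.5]},
    {"xyz":[-0.05,-0.16,0],"dr":[0,0,-0.5]},
    {"xyz":[-0.05,-0.16,0],"dr":[0,0,-0.5]},
    {"xyz":[-0.05,-0.16,0],"dr":[0,0,-0.5]}
  ]
}}

```text
time: 12.97
eef_pos: [0.4396, -0.219, 0.2584]
tool_rot: [-2.092, -2.341, -0.001]
contact_force: [0.3, 0.4, -0.3]
finger_gap: 0.085
gripper_force: 0.0
```

```bash
cat > m4.py <<'E'
from fit import *
for c in ("top","side"): cv2.imwrite(f"pics/{c}4.png",viewer.capture(c)[:,:,::-1])
s=r.read_state(); print(s["time"],s["eef_pos"],s["contact_force"])
a,b=cv2.imread("pics/top4.png"),cv2.imread("pics/side4.png")
f=lambda i:cv2.resize(i,(390,390),interpolation=cv2.INTER_CUBIC)
cv2.imwrite("pics/p4.png",np.hstack([f(a[165:255,170:310]),f(b[190:300,270:380])]))
for cam,z in (("top",.152),): 
  for n,p in (("green",proj("top",[.4905,.2205,.152])),):
    q=at_z("top",p,.152)[:2]; print("bar",bar(a,q,.152), "expected cap px",p)
E
python3 m4.py
```

```text
13.0667 [ 0.44062388 -0.21714171  0.25892237] [ 0.48637175 -0.0025284  -0.48180295]
bar (np.float64(-13.508584786001443), np.float64(10.6713823230597), np.float64(0.010303125178988756)) expected cap px [np.float64(218.73096884935725), np.float64(236.8546144397215)]
```

View pics/p4.png

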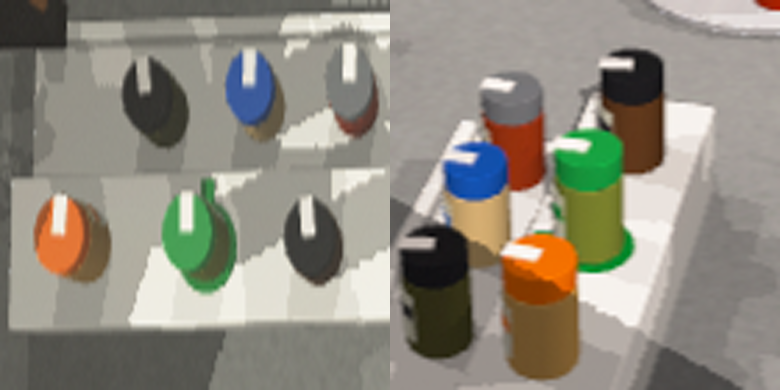

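```bash
cat > m5.py <<'E'
from fit import *
a,b=cv2.imread("pics/top4.png"),cv2.imread("pics/side4.png")
bt,bs=(200,228,222,250),(220,252,310,350)
def whitebar(box):
    p=a[box[0]:box[1],box[2]:box[3]].min(2).astype(float); return p
print(whitebar((205,225,228,246)).astype(int))
bs=(222,252,312,352); js=("side",hull(green(b,bs)*0+green(b,bs)),bs)
# upper cap only: brightest green component
for cam,img,box in (("side",b,bs),):
    x,f=fit([(cam,hull(green(img,box)),box)],(.133,.152),.022,np.array([.49,.22])); print(cam,x,f)
E
python3 m5.py
```

```text
[[146 147 136 133 134 134 134 136 137 138 138 137 137 139 139 139 141 143]
 [160 159 142 140 140 141 141 140 140 141 140 140 139 141 102  95  94  93]
 [161 162 159 142 140 140 140 141 141 140 141 142 141 141  78  61  62  62]
 [162 162 162 144 141 141 141 141 140 141 142 140 141 141  78  57  62  62]
 [161 162 162 145 140 141 140 194 201 200 200 161 127 138  75  56  63  61]
 [162 162 162 144 114 101 150 222 228 227 227 150  94 100  83  69  63  62]
 [162 161 162 129  87  73 153 226 230 230 230 144  79  74  74  73  81  76]
 [162 161 126  90  73  71 152 226 230 231 231 144  78  72  72  72  67  71]
 [163 148  92  71  72  71 151 225 230 231 230 144  80  74  71  70  63  62]
 [162 115  76  73  72  73 151 225 230 231 231 144  81  73  73  72  70  61]
 [148  90  71  70  71  72 153 225 230 229 231 144  78  73  73  73  74  62]
 [120  77  71  72  71  71 152 226 231 231 231 144  79  72  73  72  72  64]
 [110  74  70  72  72  71 152 225 231 231 231 145  80  73  73  71  73  72]
 [ 99  73  70  71  69  72 120 155 158 159 159 100  75  74  73  74  75  73]
 [ 94  72  71  72  70  72  83  84  85  82  84  73  74  74  74  74  74  70]
 [107  75  70  72  72  73  71  72  71  72  72  73  73  74  75  74  74  66]
 [155  89  73  73  72  71  73  72  73  73  72  74  74  73  74  74  75  62]
 [185  99  73  71  71  72  72  72  74  72  73  73  74  75  73  74  72  59]
 [220 164  87  72  74  72  73  73  73  73  73  73  73  74  72  75  62  57]
 [226 219 133  76  71  72  73  73  73  73  74  74  74  74  73  64  59  61]]
side [0.49260793 0.22006281] 15.765625
```

```bash
python3 -c "
from workcell import ticket
print(ticket.job_done())"
```

```text
the job is handed in; nothing more can be done
None
```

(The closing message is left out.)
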